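Turn the cigar mould tray and slide it home in the rails

TASK

Pick up the cigar mould tray that has a wide ear bar at only one end, turn it end for end, and slide it narrow end first into the steel guide rails on the bench until it is fully home against the stop. Leave it lying flat there and let go. Leave the other tray (ear bars at both ends) where it is.

Things in the scene. Friction and masses are not known exactly. Their poses are not given: they have to be found in the camera images.
- tray_center (a point): Centre of the tray to load, 44 mm above its underside. Base plate 150 (x) x 90 (y) x 10 mm; wood block and cigars up to 31 mm high. Pinch the upright dark wood grip at mid-tray across y: 60 (x) x 16 (y) mm, 26 to 88 mm above the underside. +x: to the narrow end (75 mm away); ear bar 140 mm wide, 22 long, 20 high at the -x end. z up. 0.3 to 0.65 kg. Starts flat, narrow end roughly towards the robot.
- rails: Fixed steel rails. Origin: on the bench, mid inner face of the end stop; +x: sliding-in direction, z up. Rails 24 mm high, 100 mm apart inside, from x = -90 mm to the stop, with inward lips (18 mm free under them, 74 mm between), so the tray must slide in flat along the bench (no floor plate). Mouth flares to 120 mm wide, x = -90 to -120. Home: narrow end on stop, tray centre at x = -75 mm.
- other_tray_center (a point): Centre, half-way up (44 mm above the underside), of the other tray, to be left alone: same as the first (x along its length, z up) but with a 140 mm ear bar at both ends, so that it fits neither way round. Lies flat on the other side of the rails from the first tray.

How it is judged:
At the end, for the whole second after the job is handed in: The tray with one ear bar lies flat (within 6 degrees) on the bench between the guide rails, narrow end towards the stop and within about 14 mm of touching it, centred within 15 mm, in line within 10 degrees, at rest and released (x of tray_center in the frame of rails between -0.089 and -0.063 m and y of tray_center in the frame of rails between -0.015 and 0.015 m and z of tray_center in the frame of rails between 0.038 and 0.05 m and x of rails in the frame of tray_center between 0.06 and 0.092 m and angle between the x axis of tray_center and the x axis of rails, either way round below 0.18 rad and angle between tray_center's own z axis and vertical below 0.1 rad and linear speed of tray below 0.02 m/s).
It fails at once if the other tray is moved more than 30 mm (distance of other_tray_center from where it was at the start of the episode above 0.03 m).
It also fails if it takes over 38 s, if anything falls off the work surface, if the arm or the gripper's body presses on something with over 40 N, if the wrist force passes 120 N, or if a joint passes its speed limit or range.

ROBOT

A 7-joint arm with a two-finger parallel gripper is mounted at the origin on the work surface. World frame = base frame: x ahead of the robot, y to its left, z up, the work surface at z = 0. Lengths are in m, angles in rad, forces in N, time in s.
With the tool pointing down it reaches from about 0.4 to 0.85 m from the base axis. Payload 10.4 kg.
Tool frame: the origin (TCP) lies on the front face of the gripper's body, between the roots of the fingers; the fingertips stand 73 mm ahead of it and the grasp point (between the pads) lies 54 mm ahead of it; z points along the fingers, y is the line along which they close (so a half turn about z gives the same grasp; the last joint's range is limited). The gripper opens to 85 mm and grips with 20 to 120 N. Pads are 22 mm wide; open, the fingers measure 114 mm over their backs; the gripper's body (76 mm by 85 mm) begins 54 mm behind the grasp point. The pads swing forward as they close: fully open they stand 13 mm farther back than shut.
Start: joints at [-1.219, 0.332, -0.065, 1.46, 0.022, 1.35, -0.088], TCP at [0.229, 0.582, 0.304] pointing down, gripper open.
Joint ranges: [-2.6, 2.6], [-0.5, 2.12], [-1.47, 1.34], [0.16, 2.42], [-1.27, 4.41], [0.06, 2.06], [-2.6, 2.6]. Speed limits (rad/s): [2.22, 2.22, 2.79, 2.79, 3.14, 3.14, 3.14].

INTERFACE

Orientations are given as a unit quaternion [x, y, z, w].
In Python, from workcell import manip gives the robot as it stands.
- The arm moves only by the shell command python3 -m jog 'ROWS' [FORCE]. ROWS is JSON, a list of rows, each an object with "grip": the gripper command: -1 is fully open, 1 is shut, values between are in proportion; "slide": the shift along the tool's x, y, z in cm, a list of three; "yaw": the turn about the tool's z in rad. A call has 1 to 8 rows; each row shifts and turns the commanded pose from where the row before left it, along the tool's axes as they then stand; what a row does not reach is not made up. A row lasts 1/10 s, in which the tool goes at most 50 mm and 8.59 degrees, less where a joint would pass 70% of its speed; a pose out of reach is approached as far as the arm can. A call with a gripper value outside its range is refused whole. The fingers move at their own pace and stop on an object; FORCE is the grip in N (left out, the last holds). Time passes only in rows, so rows that do not move let the fingers close. It gives the time, the measured TCP pose, the force, the opening and the grip force at its end, in the units of the state.
- manip.get_obs(): the state, without advancing time (a new reading comes with each control period).
- manip.camera(name): name is "side" or "top"; returns the picture (480x640x3 uint8, blue, green, red); there is no depth.
- manip.calibration(name): a dict with "vfov" (degrees; the focal length in pixels is half the picture's height over the tangent of half this angle, whatever the lens; pixels are square), "cx", "cy" (the principal point, pixels), "camera_from_world" (4x4, takes a point from world to camera coordinates). Camera axes: x right, y down, z forward; pixel columns grow to the right and rows downward; lengths in m; the calibration is good to about 2 mm. A picture is of the moment at which its call begins. calibration takes no time and is no camera call.
- manip.hand_in(): hands the job in; it is judged then, once.
Trained networks look in the newest picture that a camera, given by its name, has taken for a name from the list of things; names that differ only in an ending like _2 or _b are one class to them, and where a whole thing is asked for, a point or a joint stands for the part that bears it (a point fixed in the world has none). Each returns a list of dicts, best first, with "conf" (0 to 1); they miss things now and then, are a little off and sometimes report something else, mostly with a low value. They report only what shows in the picture. A call takes as long as a camera call.
- manip.masks_of(thing, camera): "region" (480x640 bool, what is visible of it) and "centre" ([column, row] in pixels, amid what is visible of it).
The state is a dict: "clock": time; "joint_pos": joint angles; "joint_velocities": joint speeds; "tau": joint torques, N m; "position": TCP position; "ee_rot": TCP orientation; "ft_force": force on the tool from outside, world axes, zero at the start; "torque": the same for the moment, N m; "grip_width": opening from 0.0 (shut) to 1.0 (fully open); "grasp_force": force on a finger pad.
Only numpy, scipy, OpenCV 4.12 (cv2) and the standard library are available. Lean on these libraries where they do the work, as an engineer would, in place of code of your own. Each camera call takes 0.05 s, during which the arm holds its last target. There are 200 camera calls.

## Working session

There is one attempt and no reset: what is moved stays moved. The work goes in short steps, Python scripts to look and compute and a shell command to move; the robot and the scene stay as the last step left them, time stands still between calls to the robot, and variables do not carry over. Pictures are saved under pics/ and viewed, at most 10 in all, crops included, and the job is handed in when it is done.

```bash
mkdir -p pics
cat > h.py <<'E'
import numpy as np, cv2
from workcell import manip
def cal(n):
    c=manip.calibration(n); f=240/np.tan(np.radians(c["vfov"])/2); return f,c["cx"],c["cy"],np.array(c["camera_from_world"])
def proj(n,P):
    f,cx,cy,T=cal(n); p=T[:3,:3]@np.asarray(P,float)+T[:3,3]; return np.array([cx+f*p[0]/p[2],cy+f*p[1]/p[2]])
def ray(n,uv,z):
    f,cx,cy,T=cal(n); R=T[:3,:3]; o=-R.T@T[:3,3]; d=R.T@np.array([(uv[0]-cx)/f,(uv[1]-cy)/f,1]); return o+d*(z-o[2])/d[2]
E
python3 - <<'E'
from h import *
ims=[]
for n in("top","side"):
    im=manip.camera(n); cv2.imwrite(f"pics/{n}0.png",im)
    f,cx,cy,T=cal(n); print(n,f,cx,cy,-T[:3,:3].T@T[:3,3])
    for t in("tray_center","rails","other_tray_center"):
        for r in manip.masks_of(t,n)[:2]:
            c=r["centre"]; print(t,r["conf"],c,ray(n,c,0.03 if t!="rails" else .02).round(3),r["region"].sum())
            (p,s,a)=cv2.minAreaRect(np.argwhere(r["region"])[:,::-1].astype(np.float32)); print("   ",p,s,a)
o=manip.get_obs(); print(o["clock"],o["position"],o["ee_rot"],o["ft_force"])
E
```

```text
top 502.9656606097572 314.65040128838166 238.36675706029175 [0.47881365 0.01904202 0.95720524]
tray_center 0.67 [455.0, 284.1] [ 0.534 -0.278  0.03 ] 4118
    (453.4511413574219, 286.33544921875) (80.64693450927734, 74.64356231689453) 68.0254898071289
rails 0.86 [308.9, 238.6] [ 0.617 -0.005  0.02 ] 8075
    (307.84368896484375, 238.0513916015625) (105.77767181396484, 78.78856658935547) 6.254032611846924
other_tray_center 0.81 [132.3, 259.6] [0.571 0.317 0.03 ] 4880
    (130.53564453125, 260.9041748046875) (78.9866943359375, 85.53135681152344) 11.659292221069336
side 498.71808665553885 323.99599950077356 247.61177567996128 [ 0.26942657 -0.85564793  0.56082172]
tray_center 0.79 [355.7, 363.2] [ 0.527 -0.296  0.03 ] 4829
    (360.0, 371.5) (79.90306854248047, 91.21676635742188) 45.0
rails 0.58 [343.0, 280.6] [ 0.606 -0.042  0.02 ] 3613
    (345.3599853515625, 278.51995849609375) (53.457279205322266, 85.41849517822266) 81.8698959350586
rails 0.27 [357.1, 365.6] [ 0.532 -0.291  0.02 ] 4837
    (360.23016357421875, 371.22430419921875) (80.93395233154297, 89.62053680419922) 44.25593948364258
other_tray_center 0.66 [280.5, 213.0] [0.569 0.31  0.03 ] 1733
    (280.3621520996094, 210.493896484375) (43.009483337402344, 60.5333137512207) 84.4006576538086
0.4 [0.22877904 0.58158977 0.30380175] [ 1.86303416e-01  9.82492254e-01 -7.93184919e-05 -2.72383113e-05] [-0.52885199  0.68687419  0.05163872]
```

View pics/top0.png

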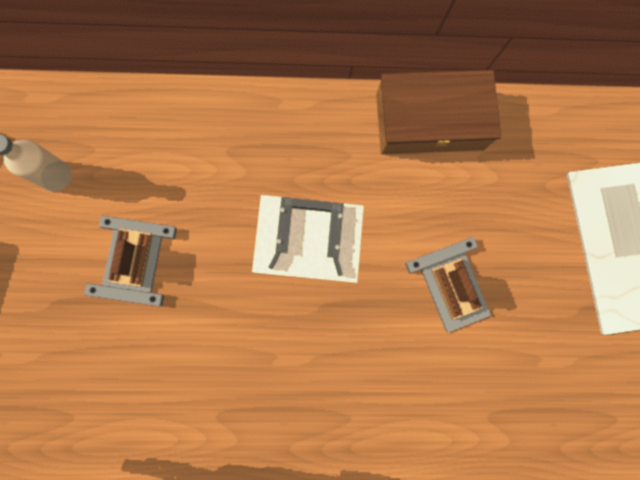

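View pics/side0.png

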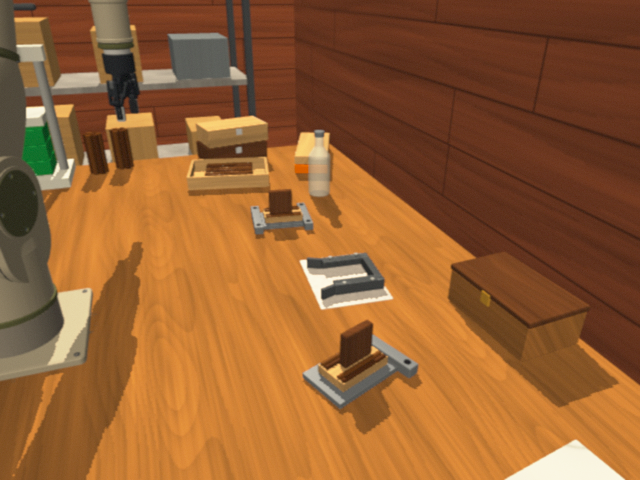

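The top picture shows the target tray at (455,285), with its ear bar at the upper end (445,255). The rails are at (310,238) with the mouth facing down, towards the robot. The other tray is at (132,260). The masks agree with the picture. Next I zoom in for corner points.

Run:
```python
from h import *
im=cv2.imread("pics/top0.png")
a=im[190:290,250:370]; b=im[232:337,400:500]
a=cv2.resize(a,(0,0),fx=3.5,fy=3.5,interpolation=3); b=cv2.resize(b,(0,0),fx=3.5,fy=3.5,interpolation=3)
c=np.zeros((380,780,3),np.uint8); c[:350,:420]=a; c[:367,425:775]=b[:367]
cv2.imwrite("pics/z0.png",c)
```

```text
(no output)
```

View pics/z0.png

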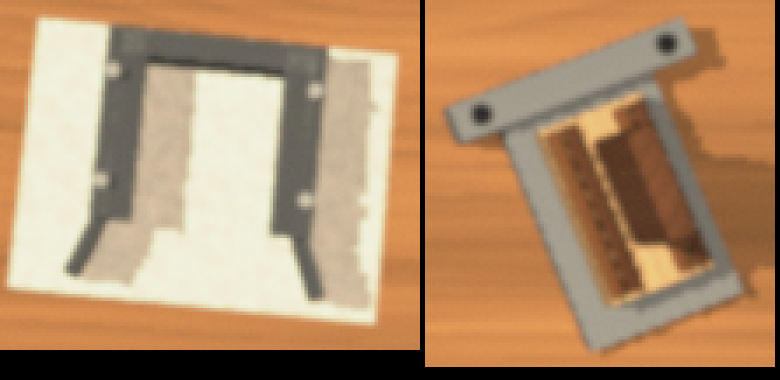

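The zoom shows three sets of points:
- **Rails:** lip inner edges at (146,64)–(132,218) and (285,74)–(275,234) in the crop.
- **Tray narrow corners:** (596,350) and (742,293).
- **Ear holes:** (481,114) and (667,43).

Run:
```python
from h import *
A=lambda x,y,z: ray("top",((x+.5)/3.5-.5+250,(y+.5)/3.5-.5+190),z)[:2]
B=lambda x,y,z: ray("top",((x-425+.5)/3.5-.5+400,(y+.5)/3.5-.5+232),z)[:2]
l1,l2,r1,r2=A(146,64,.024),A(132,218,.024),A(285,74,.024),A(275,234,.024)
print("rails",l1,l2,r1,r2,"w",np.linalg.norm(l1-r1),np.linalg.norm(l2-r2),"len",np.linalg.norm(l1-l2),np.linalg.norm(r1-r2))
hd=lambda d:np.degrees(np.arctan2(d[1],d[0]))
print("hd",hd(l1-l2),hd(r1-r2),hd(l1-r1)-90,hd(l2-r2)-90, "origin",(l1+r1)/2,(l2+r2)/2)
n1,n2,h1,h2=B(596,350,.005),B(742,293,.005),B(481,114,.02),B(667,43,.02)
N=(n1+n2)/2;H=(h1+h2)/2
print("tray",n1,n2,np.linalg.norm(n1-n2),h1,h2,np.linalg.norm(h1-h2),"NH",np.linalg.norm(N-H),"hd",hd(N-H),hd(n2-n1)-90,hd(h2-h1)-90)
u=(N-H)/np.linalg.norm(N-H); print("centre",N-.075*u,(N-.075*u+H+.064*u)/2)
# grip top centre check in side view
for z in(.03,.088): 
    c=N-.075*u
    print(proj("side",[*c,z]),proj("top",[*c,z]))
```

```text
rails [0.67422589 0.02857485] [0.59038716 0.03455789] [ 0.67013721 -0.04667402] [ 0.58297013 -0.04185011] w 0.07535986697644596 0.07676714683960253 len 0.08405194707849731 0.08730045724117382
hd -4.081921821822728 -3.16757577126816 -3.110135812948826 -5.544410109456322 origin [ 0.67218155 -0.00904959] [ 0.58667864 -0.00364611]
tray [ 0.4462252  -0.27102171] [ 0.47740621 -0.35196489] 0.08674130393474484 [ 0.57129382 -0.20735923] [ 0.61156183 -0.31019707] 0.11044063907660932 NH 0.1399220762017661 hd -157.86770461870887 -158.9322674566603 -158.61627669756382
centre [ 0.53128944 -0.28323731] [ 0.53171651 -0.28306362]
[355.08643147 357.58039955] [457.77538234 285.73282375]
[356.43160036 328.43591792] [468.42334617 283.98703313]
```

```bash
python3 -m jog '[{"grip":-1,"slide":[-5,0,0],"yaw":0.08},{"grip":-1,"slide":[-5,0,0],"yaw":0.08},{"grip":-1,"slide":[-5,0,0],"yaw":0.08},{"grip":-1,"slide":[-5,0,0],"yaw":0.08},{"grip":-1,"slide":[-5,0,0],"yaw":0.08},{"grip":-1,"slide":[-5,0,0],"yaw":0.08},{"grip":-1,"slide":[-5,0,0],"yaw":0.08},{"grip":-1,"slide":[-5,0,0],"yaw":0.08}]' 40
python3 -m jog '[{"grip":-1,"slide":[-5,0,0],"yaw":0.08},{"grip":-1,"slide":[-5,0,0],"yaw":0.08},{"grip":-1,"slide":[-5,0,0],"yaw":0.08},{"grip":-1,"slide":[-5,0,0],"yaw":0.08},{"grip":-1,"slide":[-5,0,0],"yaw":0.08},{"grip":-1,"slide":[-5,0,0],"yaw":0.08},{"grip":-1,"slide":[-5,0,0],"yaw":0.08},{"grip":-1,"slide":[-5,0,0],"yaw":0.08}]'
cat >> h.py <<'E'
def go(p,head):
    "slide (cm) in present tool axes and yaw to reach p with tool-x heading head (deg)"
    from scipy.spatial.transform import Rotation as R
    o=manip.get_obs(); M=R.from_quat(o["ee_rot"]).as_matrix(); h=np.arctan2(M[1,0],M[0,0])
    dy=-(np.radians(head)-h); dy=(dy+np.pi)%(2*np.pi)-np.pi
    print("t",round(o["clock"],2),"pos",o["position"].round(4) if hasattr(o["position"],"round") else o["position"],"head",np.degrees(h).round(2),"z",M[:,2].round(3),"slide",(M.T@(np.array(p)-o["position"])*100).round(2),"yaw",round(dy,3),"q7",round(o["joint_pos"][6],2),"F",np.round(o["ft_force"],1),"grip",o["grip_width"],o["grasp_force"])
E
python3 -c "
from h import *; go([.531,-.283,.25],21.5)"
```

```text
clock: 1.2
position: [0.542, 0.3406, 0.3039]
ee_rot: [0.487, 0.873, 0.0, 0.0]
ft_force: [0.4, 0.3, 0.7]
grip_width: 0.996
grasp_force: 0.0
clock: 2.0
position: [0.648, -0.0382, 0.3039]
ee_rot: [0.737, 0.676, 0.0, 0.0]
ft_force: [-0.2, 0.0, -0.3]
grip_width: 0.999
grasp_force: 0.0
t 2.0 pos [ 0.648  -0.0382  0.3039] head 85.02 z [ 0.  0. -1.] slide [-25.4   -9.53   5.38] yaw 1.109 q7 0.03 F [-0.2  0.  -0.3] grip 0.9994486625423386 0.0
```

```bash
python3 -m jog '[{"grip":-1,"slide":[-4.2,-1.6,0.9],"yaw":0},{"grip":-1,"slide":[-4.2,-1.6,0.9],"yaw":0},{"grip":-1,"slide":[-4.2,-1.6,0.9],"yaw":0},{"grip":-1,"slide":[-4.2,-1.6,0.9],"yaw":0},{"grip":-1,"slide":[-4.2,-1.6,0.9],"yaw":0},{"grip":-1,"slide":[-4.2,-1.6,0.9],"yaw":0},{"grip":-1,"slide":[0,0,0],"yaw":0.13},{"grip":-1,"slide":[0,0,0],"yaw":0.13}]' >/dev/null
python3 -m jog '[{"grip":-1,"slide":[0,0,0],"yaw":0.14},{"grip":-1,"slide":[0,0,0],"yaw":0.14},{"grip":-1,"slide":[0,0,0],"yaw":0.14},{"grip":-1,"slide":[0,0,0],"yaw":0.14},{"grip":-1,"slide":[0,0,0],"yaw":0.14},{"grip":-1,"slide":[0,0,0],"yaw":0.14},{"grip":-1,"slide":[0,0,0],"yaw":0}]' >/dev/null
python3 -c "
from h import *; go([.531,-.283,.112],21.5)"
```

```text
t 3.5 pos [ 0.5312 -0.2792  0.2498] head 22.05 z [-0. -0. -1.] slide [-0.16  0.35 13.78] yaw 0.01 q7 -0.56 F [ 0.1 -0.2 -0. ] grip 0.9995478574405873 0.0
```

```bash
python3 -m jog '[{"grip":-1,"slide":[-0.1,0.4,3.5],"yaw":0.01},{"grip":-1,"slide":[0,0,3.5],"yaw":0},{"grip":-1,"slide":[0,0,3],"yaw":0},{"grip":-1,"slide":[0,0,2.5],"yaw":0},{"grip":-1,"slide":[0,0,1.2],"yaw":0},{"grip":-1,"slide":[0,0,0],"yaw":0}]'
python3 - <<'E'
from h import *
im=manip.camera("side"); cv2.imwrite("pics/s1.png",cv2.resize(im[200:440,240:480],(600,600),interpolation=3))
E
```

```text
clock: 4.1
position: [0.5311, -0.2831, 0.1116]
ee_rot: [0.982, 0.188, -0.001, -0.001]
ft_force: [-0.4, 0.6, 0.3]
grip_width: 1.0
grasp_force: 0.0
```

View pics/s1.png

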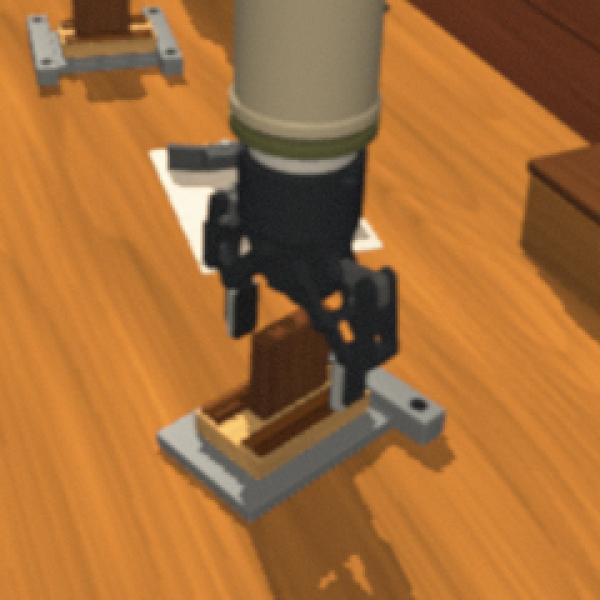

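The crop shows the fingers straddling the dark grip: left pad at (240,310), right pad at (350,380), grip at (285,365). I'll close now.

```bash
python3 -m jog '[{"grip":1,"slide":[0,0,0],"yaw":0},{"grip":1,"slide":[0,0,0],"yaw":0},{"grip":1,"slide":[0,0,0],"yaw":0},{"grip":1,"slide":[0,0,0],"yaw":0},{"grip":1,"slide":[0,0,0],"yaw":0},{"grip":1,"slide":[0,0,0],"yaw":0}]' 60
python3 -m jog '[{"grip":1,"slide":[0,0,0],"yaw":0},{"grip":1,"slide":[0,0,0],"yaw":0},{"grip":1,"slide":[0,0,-1],"yaw":0},{"grip":1,"slide":[0,0,-2],"yaw":0},{"grip":1,"slide":[0,0,-3],"yaw":0},{"grip":1,"slide":[0,0,-3],"yaw":0},{"grip":1,"slide":[0,0,-1],"yaw":0},{"grip":1,"slide":[0,0,0],"yaw":0}]'
python3 -c "
from h import *; go([.448,.008,.212],176)"
```

```text
clock: 4.75
position: [0.5319, -0.2833, 0.1133]
ee_rot: [0.982, 0.187, 0.0, -0.0]
ft_force: [-1.9, 2.3, 5.4]
grip_width: 0.18
grasp_force: 59.7
clock: 5.55
position: [0.5321, -0.2837, 0.2139]
ee_rot: [0.982, 0.187, 0.001, 0.0]
ft_force: [-0.4, -0.5, -4.3]
grip_width: 0.18
grasp_force: 59.0
t 5.55 pos [ 0.5321 -0.2837  0.2139] head 21.59 z [ 0.002 -0.    -1.   ] slide [  2.91 -30.22   0.16] yaw -2.695 q7 -0.54 F [-0.4 -0.5 -4.3] grip 0.1803826022323097 59.0056174993515
```

```bash
python3 -m jog '[{"grip":1,"slide":[0.2,-2,0],"yaw":0},{"grip":1,"slide":[0.4,-4.2,0],"yaw":0},{"grip":1,"slide":[0.4,-4.2,0],"yaw":0},{"grip":1,"slide":[0.4,-4.2,0],"yaw":0},{"grip":1,"slide":[0.4,-4.2,0],"yaw":0},{"grip":1,"slide":[0.4,-4.2,0],"yaw":0},{"grip":1,"slide":[0.4,-4.2,0],"yaw":0},{"grip":1,"slide":[0.3,-3,0],"yaw":-0.04}]' >/dev/null
python3 -m jog '[{"grip":1,"slide":[0,0,0],"yaw":-0.1},{"grip":1,"slide":[0,0,0],"yaw":-0.12},{"grip":1,"slide":[0,0,0],"yaw":-0.12},{"grip":1,"slide":[0,0,0],"yaw":-0.12},{"grip":1,"slide":[0,0,0],"yaw":-0.12},{"grip":1,"slide":[0,0,0],"yaw":-0.12},{"grip":1,"slide":[0,0,0],"yaw":-0.12},{"grip":1,"slide":[0,0,0],"yaw":-0.12}]' >/dev/null
python3 -m jog '[{"grip":1,"slide":[0,0,0],"yaw":-0.12},{"grip":1,"slide":[0,0,0],"yaw":-0.12},{"grip":1,"slide":[0,0,0],"yaw":-0.12},{"grip":1,"slide":[0,0,0],"yaw":-0.12},{"grip":1,"slide":[0,0,0],"yaw":-0.12},{"grip":1,"slide":[0,0,0],"yaw":-0.12},{"grip":1,"slide":[0,0,0],"yaw":-0.12},{"grip":1,"slide":[0,0,0],"yaw":-0.12}]' >/dev/null
python3 -c "
from h import *; go([.448,.008,.212],176)"
```

```text
t 7.95 pos [0.4466 0.0081 0.2113] head 133.04 z [-0.002 -0.001 -1.   ] slide [-0.1   0.1  -0.07] yaw -0.75 q7 0.63 F [-0.5  0.2 -3.3] grip 0.18105610762805496 60.10792136192322
```

```bash
python3 -m jog '[{"grip":1,"slide":[0,0,0],"yaw":-0.12},{"grip":1,"slide":[0,0,0],"yaw":-0.12},{"grip":1,"slide":[0,0,0],"yaw":-0.12},{"grip":1,"slide":[0,0,0],"yaw":-0.12},{"grip":1,"slide":[0,0,0],"yaw":-0.12},{"grip":1,"slide":[0,0,0],"yaw":-0.1},{"grip":1,"slide":[0,0,0],"yaw":-0.05},{"grip":1,"slide":[0,0,0],"yaw":0}]' >/dev/null
python3 - <<'E'
from h import *; go([.448,.008,.116],176)
for n in("top","side"):
    im=manip.camera(n); cv2.imwrite(f"pics/{n}2.png",im)
a=cv2.imread("pics/top2.png")[180:350,240:400]; b=cv2.imread("pics/side2.png")[200:370,220:420]
cv2.imwrite("pics/c2.png",np.hstack([cv2.resize(a,None,fx=2.2,fy=2.2,interpolation=3),cv2.resize(b,None,fx=2.2,fy=2.2,interpolation=3)]))
E
```

```text
t 8.75 pos [0.4467 0.0081 0.2115] head 175.77 z [-0.002 -0.001 -1.   ] slide [-0.15  0.01  9.55] yaw -0.004 q7 1.38 F [ 0.1  1.  -4.1] grip 0.17798993633583565 60.10700583457947
```

View pics/c2.png

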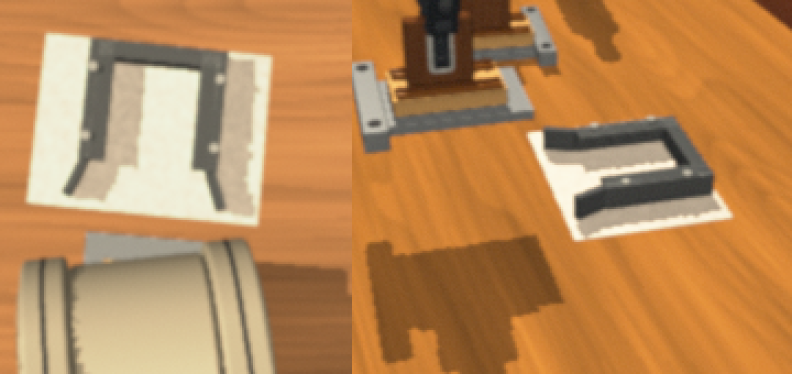

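Left view: the narrow end, at (85–200,235–260) in the crop, faces the rail mouth. Right view: the tray hangs flat with its ear bar at the rear. Lowering now.

```bash
python3 -m jog '[{"grip":1,"slide":[0,0,2],"yaw":0},{"grip":1,"slide":[0,0,3],"yaw":0},{"grip":1,"slide":[0,0,3],"yaw":0},{"grip":1,"slide":[0,0,1.2],"yaw":0},{"grip":1,"slide":[0,0,0.4],"yaw":0},{"grip":1,"slide":[0,0,0.2],"yaw":0},{"grip":1,"slide":[0,0,0],"yaw":0}]' 
python3 -c "
from h import *; go([.597,-.0025,.1135],176)"
```

```text
clock: 9.55
position: [0.4482, 0.0081, 0.1157]
ee_rot: [0.037, 0.999, 0.0, 0.001]
ft_force: [0.5, 0.5, -4.0]
grip_width: 0.178
grasp_force: 60.0
t 9.55 pos [0.4482 0.0081 0.1157] head 175.7 z [ 0.001  0.    -1.   ] slide [-14.92   0.05   0.23] yaw -0.005 q7 1.5 F [ 0.5  0.5 -4. ] grip 0.17808481776654989 59.98159468173981
```

```bash
python3 -m jog '[{"grip":1,"slide":[0,0,0.15],"yaw":0},{"grip":1,"slide":[-1,0,0],"yaw":0},{"grip":1,"slide":[-1.5,0,0],"yaw":0},{"grip":1,"slide":[-1.5,0,0],"yaw":0},{"grip":1,"slide":[-1.5,0,0],"yaw":0},{"grip":1,"slide":[-1,0,0],"yaw":0},{"grip":1,"slide":[0,0,0],"yaw":0}]'
python3 - <<'E'
from h import *; go([.597,-.0025,.1135],176)
for n in("top","side"):
    im=manip.camera(n); cv2.imwrite(f"pics/{n}3.png",im)
a=cv2.imread("pics/top3.png")[180:350,240:400]; b=cv2.imread("pics/side3.png")[200:370,240:440]
cv2.imwrite("pics/c3.png",np.hstack([cv2.resize(a,None,fx=2.2,fy=2.2,interpolation=3),cv2.resize(b,None,fx=2.2,fy=2.2,interpolation=3)]))
E
```

```text
clock: 10.25
position: [0.5138, 0.0031, 0.1136]
ee_rot: [0.037, 0.999, -0.0, 0.001]
ft_force: [-0.5, -0.9, -3.9]
grip_width: 0.179
grasp_force: 60.2
t 10.25 pos [0.5138 0.0031 0.1136] head 175.72 z [ 0.001 -0.    -1.   ] slide [-8.34  0.07  0.02] yaw -0.005 q7 1.61 F [-0.5 -0.9 -3.9] grip 0.17890227389132887 60.171836614608765
```

View pics/c3.png

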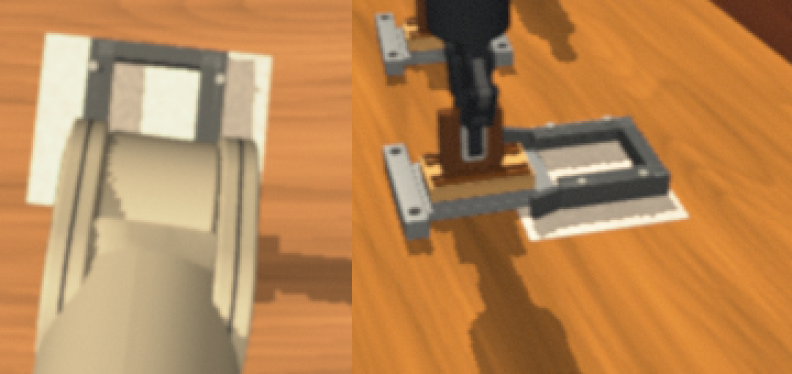

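The narrow end is inside the flare, level and centred: (530,185) in the right crop, about even with both flare tips. Continuing in.

```bash
python3 -m jog '[{"grip":1,"slide":[-1,0,0],"yaw":0},{"grip":1,"slide":[-1.2,0,0],"yaw":0},{"grip":1,"slide":[-1.2,0,0],"yaw":0},{"grip":1,"slide":[-1.2,0,0],"yaw":0},{"grip":1,"slide":[-1,0,0],"yaw":0},{"grip":1,"slide":[-0.8,0,0],"yaw":0},{"grip":1,"slide":[-0.6,0,0],"yaw":0},{"grip":1,"slide":[0,0,0],"yaw":0}]' 
python3 -m jog '[{"grip":1,"slide":[-0.4,0,0],"yaw":0},{"grip":1,"slide":[-0.3,0,0],"yaw":0},{"grip":1,"slide":[0,0,0],"yaw":0}]' 
python3 -c "
from h import *; go([.597,-.0025,.1135],176)"
```

```text
clock: 11.15
position: [0.5826, -0.0021, 0.1134]
ee_rot: [0.037, 0.999, -0.0, 0.0]
ft_force: [-1.1, -0.1, -3.3]
grip_width: 0.18
grasp_force: 60.1
clock: 11.45
position: [0.5894, -0.0026, 0.1134]
ee_rot: [0.037, 0.999, 0.0, 0.0]
ft_force: [0.2, -0.1, -3.8]
grip_width: 0.182
grasp_force: 60.1
t 11.45 pos [ 0.5894 -0.0026  0.1134] head 175.72 z [ 0.  0. -1.] slide [-0.76  0.06 -0.01] yaw -0.005 q7 1.67 F [ 0.2 -0.1 -3.8] grip 0.18209793756601883 60.11254906654358
```

```bash
python3 -m jog '[{"grip":1,"slide":[-0.3,0,0],"yaw":0},{"grip":1,"slide":[-0.3,0,0],"yaw":0},{"grip":1,"slide":[0,0,0],"yaw":0}]' 
python3 -m jog '[{"grip":1,"slide":[-0.2,0,0],"yaw":0},{"grip":1,"slide":[-0.2,0,0],"yaw":0},{"grip":1,"slide":[0,0,0],"yaw":0}]'
```

```text
clock: 11.75
position: [0.5956, -0.003, 0.1134]
ee_rot: [0.037, 0.999, -0.0, 0.0]
ft_force: [-1.2, 0.0, -3.3]
grip_width: 0.179
grasp_force: 60.1
clock: 12.05
position: [0.5994, -0.0034, 0.1134]
ee_rot: [0.037, 0.999, -0.0, 0.0]
ft_force: [0.5, 0.1, -3.3]
grip_width: 0.185
grasp_force: 60.1
```

No contact with the stop yet. I'll go on in small steps until I feel it.

```bash
for i in 1; do python3 -m jog '[{"grip":1,"slide":[-0.2,0,0],"yaw":0},{"grip":1,"slide":[-0.1,0,0],"yaw":0},{"grip":1,"slide":[0,0,0],"yaw":0}]' | sed -n 2,4p; python3 -m jog '[{"grip":1,"slide":[-0.15,0,0],"yaw":0},{"grip":1,"slide":[-0.1,0,0],"yaw":0},{"grip":1,"slide":[0,0,0],"yaw":0}]'|sed -n 2,4p; done
```

```text
position: [0.6008, -0.0033, 0.1135]
ee_rot: [0.038, 0.999, 0.001, -0.002]
ft_force: [-11.1, 1.7, 7.5]
position: [0.6015, -0.0032, 0.1136]
ee_rot: [0.038, 0.999, 0.001, -0.004]
ft_force: [-25.7, 4.1, 21.1]
```

The stop shows as a force of 11 to 26 N at x≈0.601. I'll relax the push, settle the tray, release and rise.

```bash
python3 -m jog '[{"grip":1,"slide":[0.4,0,0.1],"yaw":0},{"grip":1,"slide":[0,0,0],"yaw":0},{"grip":0.6,"slide":[0,0,0],"yaw":0},{"grip":0,"slide":[0,0,0],"yaw":0},{"grip":-0.5,"slide":[0,0,0],"yaw":0},{"grip":-0.5,"slide":[0,0,0],"yaw":0},{"grip":-0.5,"slide":[0,0,0],"yaw":0}]' 20
python3 -m jog '[{"grip":-0.5,"slide":[0,0,-1],"yaw":0},{"grip":-0.5,"slide":[0,0,-3],"yaw":0},{"grip":-0.5,"slide":[0,0,-4],"yaw":0},{"grip":-0.5,"slide":[0,0,-4],"yaw":0},{"grip":-0.5,"slide":[4,0,-2],"yaw":0},{"grip":-0.5,"slide":[4.5,0,0],"yaw":0},{"grip":-0.5,"slide":[4.5,0,0],"yaw":0},{"grip":-0.5,"slide":[0,0,0],"yaw":0}]'
python3 - <<'E'
from h import *
for n in("top","side"):
    im=manip.camera(n); cv2.imwrite(f"pics/{n}4.png",im)
a=cv2.imread("pics/top4.png")[180:350,240:400]; b=cv2.imread("pics/side4.png")[200:370,240:440]
cv2.imwrite("pics/c4.png",np.hstack([cv2.resize(a,None,fx=2.2,fy=2.2,interpolation=3),cv2.resize(b,None,fx=2.2,fy=2.2,interpolation=3)]))
E
```

```text
clock: 13.35
position: [0.6007, -0.0035, 0.1124]
ee_rot: [0.037, 0.999, 0.0, 0.0]
ft_force: [-0.4, -0.1, 0.9]
grip_width: 0.75
grasp_force: 0.0
clock: 14.15
position: [0.4664, 0.006, 0.2526]
ee_rot: [0.037, 0.999, 0.002, -0.001]
ft_force: [-0.1, -0.0, -0.1]
grip_width: 0.75
grasp_force: 0.0
```

View pics/c4.png

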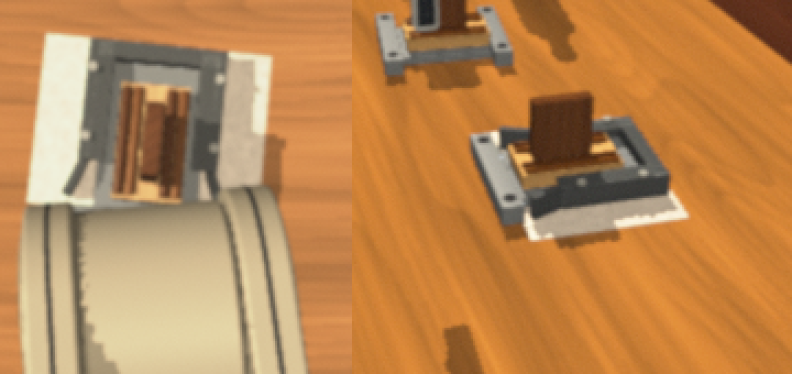

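The tray lies flat between the rails with its narrow end at the stop, (115–195,65) in the left crop. The ear bar is at the mouth, and the other tray hasn't moved.

```bash
python3 -c "
from workcell import manip; print(manip.hand_in())"
```

```text
the job is handed in; nothing more can be done
None
```

The one-ear tray is turned end for end, pushed narrow end first against the stop, lying flat and released. The job was handed in at about 14 s with the other tray left where it was; no verdict came back.

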